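# Regrip a battery, stand it in the tester and lower the contact lever

### The job

Take the middle battery out of the row of three in the low tray and stand it upright, terminals up and either way round, flat in the shallow seat of the battery tester, then bring the tester's raised contact lever fully down over it. Its neighbours leave room only at its two narrow ends and the tester leaves room only at its two broad sides, so on the way stand it on the bare bench, let go, and take it again the other way. Leave the other two batteries standing in the tray and the rest of the bench undisturbed.

Things in the scene. Friction and masses are not known exactly. Their poses are not given: they have to be found in the camera images.
- battery_mid: The middle battery of the row of three in the tray: black box 66 mm long (its x) x 33 mm wide (its y) x 97 mm tall, plus two brass terminal studs 6 mm high on top at x = -22 and +22 mm; about 0.5 kg. Origin: centre of its underside; z up. It is the same turned half round. Its neighbours stand 3 mm from its broad sides (the y faces).
- battery_left: (bystander) identical battery, 66 x 33 x 97 mm, standing in the tray on the +y side of the middle one. Origin: centre of its underside.
- battery_right: (bystander) identical battery, 66 x 33 x 97 mm, standing in the tray on the -y side of the middle one. Origin: centre of its underside.
- tray: Grey plastic open tray fixed to the bench, outside 88 mm (x) x 128 mm (y), walls 20 mm high and 6 mm thick, floor 6 mm thick. Origin: centre of its underside. The batteries stand in a row along its y, their length along its x.
- seat (a point): Centre of the tester's seat floor, 8 mm above the bench (fixed). x points to the post, z up. Seat 74 (x) x 41 mm (y) inside; rim 8 mm high, 4 mm thick at front (-x) and sides. White post at the back: x = 38 to 113 mm, 56 mm wide, 104 mm above the floor, its 42 mm wide fork up to 134 mm at x = 57 to 93. Base plate, level with the floor: x = -55 to 120 mm, 100 mm wide.
- lever (a joint): Angle of the contact lever on its horizontal pivot: 0 = fully down (level, over the seat, against its stop), about 1.57 = pointing straight up; most is 1.95 (leaning back from the seat). It stays where it is left; moving it takes about 3 N at the knob.
- lever_pivot (a point): The lever's pivot, in the fork on the post: 75 mm along x from the seat's centre and 120 mm above the seat floor. The pivot axis is along the seat's y.
- lever_knob (a point): Centre of the black knob at the lever's end, 140 mm from the pivot: a barrel 22 mm across and 22 mm long, its flat ends along the pivot axis (seat's y). The bar is 14 mm wide, 10 mm thick. When down, the knob is at seat x = -65 mm, 120 mm above the seat floor, and the pins of the contact block under the bar touch the terminals of a seated battery.
- screwdriver: (bystander) screwdriver, 150 mm, lying on the bench near the robot. Origin: its middle, on the bench.
- bowl: (bystander) small steel bowl, 68 mm across, 28 mm high. Origin: centre of its underside.
- bottle: (bystander) white plastic bottle, 52 mm across, 130 mm high. Origin: centre of its underside.
- tape: (bystander) roll of clear tape lying flat, 90 mm across, 22 mm high. Origin: centre of its underside.
- meter: (bystander) hand-held meter lying on its back, 145 x 75 x 34 mm. Origin: centre of its underside.
There are look-alikes about, which are no part of the job. What is shaped like the part that bears seat but orange is not meant.

How it is judged:
By the outcome, as a careful person would: the job done as asked, in the order asked, and still so for the second after the job is handed in, with the robot touching nothing.
It also fails if it takes over 72 s, if anything falls off the work surface, if the arm or the gripper's body presses on something with over 40 N, if the wrist force passes 120 N, or if a joint passes its speed limit or range.

### The arm

A 6-joint arm with a two-finger parallel gripper is mounted at the origin on the work surface. World frame = base frame: x ahead of the robot, y to its left, z up, the work surface at z = 0. Lengths are in mm, angles in rad, forces in N, time in s.
With the tool pointing down it reaches from about 275 to 1000 mm from the base axis. Payload 8.4 kg.
Tool frame: the origin (TCP) lies midway between the tips of the shut fingers; the grasp point (between the pads) lies 19 mm behind it; z points along the fingers, y is the line along which they close (so a half turn about z gives the same grasp; the last joint's range is limited). The gripper opens to 85 mm and grips with 20 to 120 N. Pads are 22 mm wide; open, the fingers measure 114 mm over their backs; the gripper's body (76 mm by 85 mm) begins 54 mm behind the grasp point. The pads swing forward as they close: fully open they stand 13 mm farther back than shut.
Start: joints at [-1.128, 0.353, 1.633, -0, 1.155, -0.002], TCP at [268.922, -564.189, 231.281] pointing down, gripper open.
Joint ranges: [-2.63, 2.63], [-0.92, 2.1], [0.06, 2.66], [-1.3, 4.44], [0, 2.69], [-3.02, 3.02]. Speed limits (rad/s): [2.22, 2.22, 2.79, 3.14, 3.14, 3.14].

### API

Orientations are given as [roll, pitch, yaw] about the fixed x, y, z axes, in that order (R = Rz(yaw) Ry(pitch) Rx(roll)).
In Python, from rig import r, cams gives the robot as it stands. The module is installed in compiled form; this text tells all that it offers.
- The arm moves only by the tool send_rows, never from a script. Its argument "targets" is one flat list of numbers, 7 for each row, row after row: the shift along the tool's x, y, z in m, then the turn, a rotation vector about the tool's x, y, z in rad, then the opening, from -1 (shut) to 1 (fully open). In form: [tx, ty, tz, wx, wy, wz, fingers, tx, ty, tz, wx, wy, wz, fingers, ...]. A call has 1 to 12 rows; each row is the pose to reach, as a shift and turn from the pose commanded when the call began, along the tool's axes at that moment; what a row does not reach only later rows make up. A row lasts 1/12 s, in which the tool goes at most 41.7 mm and 7.16 degrees, less where a joint would pass 70% of its speed; a pose out of reach is approached as far as the arm can. A call with a gripper value outside its range is refused whole. The fingers move at their own pace and stop on an object; "grip_force" is the grip in N (left out, the last holds). Time passes only in rows, so rows that repeat a pose let the fingers close. It gives the time, the measured TCP pose, the force, the opening and the grip force at its end, in the units of the state.
- r.sense(): the state, without advancing time (a new reading comes with each control period).
- cams.grab_frame(name): name is "side" or "top" or "wrist"; returns a dict with "color" (480x640x3 uint8, blue, green, red), "fx", "fy", "cx", "cy" (pixels), "xyz" and "attitude" of the camera in the world. Camera axes: x right, y down, z forward; pixel columns grow to the right and rows downward; lengths in mm; the calibration is good to about 2 mm. A picture is of the moment at which its call begins. There is no depth.
- r.sign_off(): hands the job in; it is judged then, once.
The state is a dict: "clock": time; "qpos": joint angles; "qvel": joint speeds; "joint_efforts": joint torques, N m; "eef_pos": TCP position; "tcp_rot": TCP orientation; "contact_force": force on the tool from outside, world axes, zero at the start; "wrist_torque": the same for the moment, N m; "opening": opening from 0.0 (shut) to 1.0 (fully open); "grasp_force": force on a finger pad.
Only numpy, scipy, OpenCV 4.12 (cv2) and the standard library are available. Lean on these libraries where they do the work, as an engineer would, in place of code of your own. Each camera call takes 0.05 s, during which the arm holds its last target. There are 200 camera calls.

## Working session

There is one attempt and no reset: what is moved stays moved. The work goes in short steps, Python scripts to look and compute and a tool call to move; the robot and the scene stay as the last step left them, time stands still between calls to the robot, and variables do not carry over. Pictures are saved under pics/ and viewed, at most 12 in all, crops included, and the job is handed in when it is done.

Besides the shell and the picture viewer there is one more tool, called after "Request:" as name(argument=value, ...) on one line, values as JSON. send_rows: Moves the arm, as the interface text tells. Its arguments: {"type":"object","properties":{"targets":{"type":"array"},"grip_force":{"type":"number"}},"required":["targets"]}

```bash
mkdir -p pics
python3 - <<'E'
from rig import r,cams
import cv2,numpy as np
s=r.sense();print({k:np.round(v,3) for k,v in s.items()})
for n in("top","side"):
    f=cams.grab_frame(n);cv2.imwrite(f"pics/{n}0.png",f["color"]);print(n,{k:np.round(f[k],3) for k in f if k!="color"})
    np.savez(f"{n}0.npz",**f)
E
```

```text
{'clock': np.float64(0.0), 'qpos': array([-1.128,  0.354,  1.634,  0.   ,  1.155, -0.002]), 'qvel': array([ 0.001,  0.002,  0.002, -0.001, -0.001,  0.   ]), 'joint_efforts': array([ 1.0000e-03, -6.0526e+01, -3.4207e+01,  0.0000e+00,  9.0000e-03,
        0.0000e+00]), 'eef_pos': array([ 268.718, -563.753,  230.539]), 'tcp_rot': array([-3.14 , -0.   ,  0.445]), 'contact_force': array([0.239, 0.219, 0.28 ]), 'wrist_torque': array([-0.047, -0.002,  0.037]), 'grasp_force': np.float64(0.0), 'opening': np.float64(0.999)}
top {'fx': np.float64(468.352), 'fy': np.float64(468.352), 'cx': np.float64(316.974), 'cy': np.float64(239.569), 'xyz': array([ 382.668,  -63.608, 1097.756]), 'attitude': array([-2.948, -0.016, -1.56 ])}
side {'fx': np.float64(475.213), 'fy': np.float64(475.213), 'cx': np.float64(319.052), 'cy': np.float64(232.457), 'xyz': array([429.922, 680.929, 812.081]), 'attitude': array([-2.295, -0.01 , -2.918])}
```

View pics/top0.png

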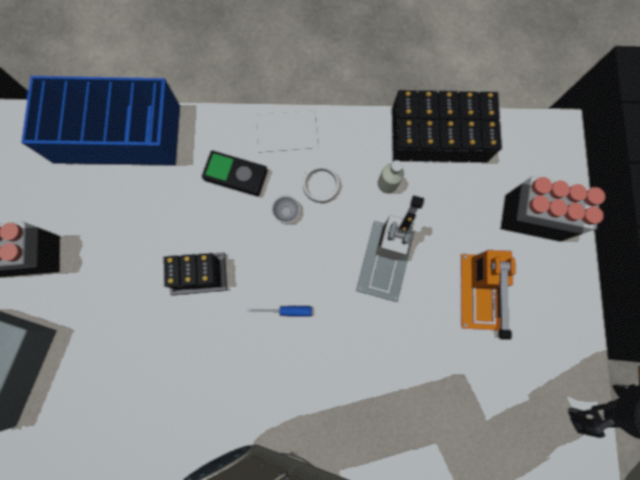

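View pics/side0.png

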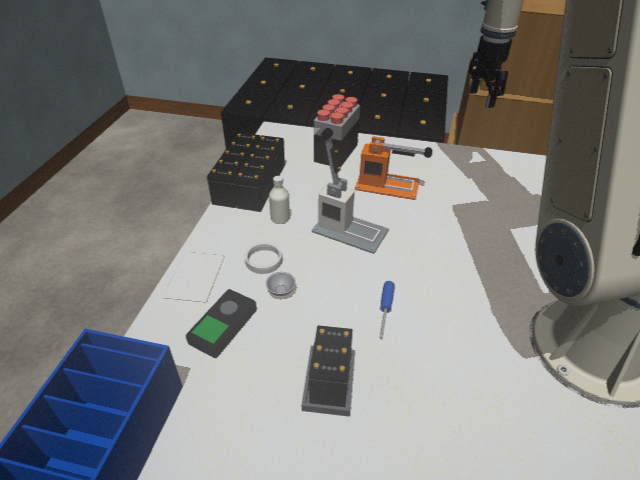

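The top view shows the robot at the bottom, with +x up and -y to the right.
- **Battery candidates:** the tray row of three has its middle at (188,270). The pack of ten at (447,125) and the red-capped boxes at (10,245) and (560,205) are look-alikes.
- **Tester candidates:** grey and white at (387,260), orange at (487,290).

I choose the middle of the tray row and the grey/white tester. Next I check the choice in a close crop and measure it.

```bash
cat > h.py <<'E'
import numpy as np,cv2
from scipy.spatial.transform import Rotation as R
def ray(f,p):
    d=np.array([(p[0]-f["cx"])/f["fx"],(p[1]-f["cy"])/f["fy"],1.])
    return np.array(f["xyz"]),R.from_euler("xyz",f["attitude"]).as_matrix()@d
def onplane(f,p,z):
    o,d=ray(f,p);return o+d*(z-o[2])/d[2]
def proj(f,P):
    c=R.from_euler("xyz",f["attitude"]).as_matrix().T@(np.array(P,float)-f["xyz"])
    return np.array([f["cx"]+f["fx"]*c[0]/c[2],f["cy"]+f["fy"]*c[1]/c[2]])
def tri(f,p,g,q):
    A=np.zeros((3,3));b=np.zeros(3)
    for o,d in(ray(f,p),ray(g,q)):
        d=d/np.linalg.norm(d);M=np.eye(3)-np.outer(d,d);A+=M;b+=M@o
    return np.linalg.solve(A,b)
def load(n):
    z=np.load(n);return {k:z[k] for k in z}
def brass(f,x0,y0,x1,y1):
    h=cv2.cvtColor(f["color"],cv2.COLOR_BGR2HSV).astype(int)
    m=((h[...,0]>10)&(h[...,0]<32)&(h[...,1]>100)&(h[...,2]>90)).astype(np.uint8)
    k=np.zeros_like(m);k[y0:y1,x0:x1]=m[y0:y1,x0:x1]
    n,l,s,c=cv2.connectedComponentsWithStats(k)
    w=f["color"].max(2)
    return [(np.round(c[i],1),s[i,4]) for i in range(1,n) if s[i,4]>2]
E
python3 - <<'E'
from h import *
t,s=load("top0.npz"),load("side0.npz")
for p,a in brass(t,155,240,235,300): print("top",p,a,np.round(onplane(t,p,108),1))
for p,a in brass(s,295,315,365,420): print("side",p,a,np.round(onplane(s,p,108),1))
a=cv2.resize(t["color"][235:305,150:240],None,fx=4,fy=4,interpolation=cv2.INTER_CUBIC)
b=cv2.resize(t["color"][185:310,350:440],None,fx=4,fy=4,interpolation=cv2.INTER_CUBIC)
im=np.zeros((500,720,3),np.uint8);im[:280,:360]=a;im[:500,360:]=b
cv2.imwrite("pics/crop1.png",im)
c=cv2.resize(s["color"][120:255,300:400],None,fx=4,fy=4,interpolation=cv2.INTER_CUBIC)
cv2.imwrite("pics/crop2.png",c)
E
```

```text
top [203.5 257.1] 22 [535.3 163.9 108. ]
top [186.4 258.2] 21 [532.4 200.  108. ]
top [169.2 259.8] 20 [528.5 236.2 108. ]
top [187.3 279. ] 24 [488.1 195.3 108. ]
top [204.4 277.8] 23 [491.1 159.5 108. ]
top [170.  280.2] 23 [485.1 231.4 108. ]
side [321.8 330.5] 18 [535.3 163.2 108. ]
side [346.  333.1] 20 [491.5 158.8 108. ]
side [319.  347.1] 22 [532.3 199.2 108. ]
side [343.8 349.9] 21 [488.8 195.  108. ]
side [316.  365.1] 22 [529.2 235.8 108. ]
side [342. 368.] 24 [485.1 231.3 108. ]
```

View pics/crop1.png

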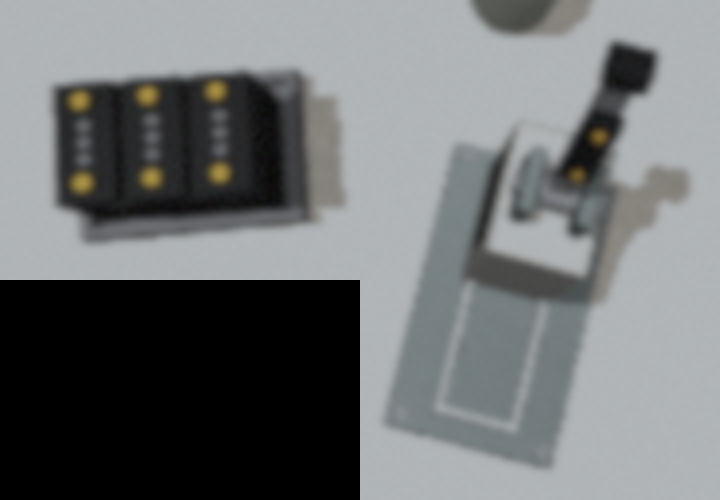

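View pics/crop2.png

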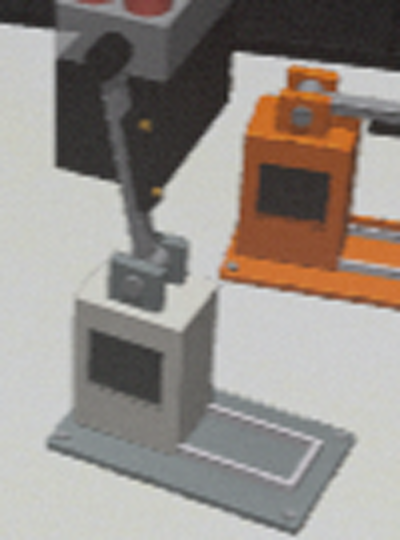

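The crop confirms the choice. The tray row has six brass studs, with the middle battery's at crop (147,95) and (151,177). The grey tester's white-lined seat is at crop (480,350), with its raised black knob at (632,68) in the top crop and (108,58) in the side crop. Now I measure the tester, the knob and the free bench space.

Run:
```python
from h import *
t,s=load("top0.npz"),load("side0.npz")
T=lambda u,v:((u-360+.5)/4-.5+350,(v+.5)/4-.5+185)
S=lambda u,v:((u+.5)/4-.5+300,(v+.5)/4-.5+120)
for n,p in dict(TL=(458,143),BL=(384,424),BR=(551,467)).items(): print("plate",n,np.round(onplane(t,T(*p),8),1))
for n,p in dict(FL=(435,410),FR=(516,431)).items(): print("rim top",n,np.round(onplane(t,T(*p),16),1))
for n,p in dict(FR=(353,436),FL=(293,532)).items(): print("plate side",n,np.round(onplane(s,S(*p),8),1))
for n,p in dict(FR=(321,439),FL=(297,485)).items(): print("rim side",n,np.round(onplane(s,S(*p),16),1))
# rim mask
for nm,f,(x0,y0,x1,y1) in(("top",t,(364,255,388,293)),("side",s,(345,219,382,243))):
    g=cv2.cvtColor(f["color"],cv2.COLOR_BGR2GRAY)
    sub=g[y0:y1,x0:x1];print(nm,np.percentile(sub,[5,50,80,90,97]))
    ys,xs=np.where(sub>165)
    P=np.array([onplane(f,(x+x0,y+y0),16)[:2] for x,y in zip(xs,ys)],np.float32)
    print(len(P),cv2.minAreaRect(P))
print("knob",tri(t,T(632,68),s,S(108,58)))
print("sdr",onplane(t,(250,310),5),onplane(t,(313,311),5))
for n,p in dict(bowl=(286,209),tape=(322,185),tapebot=(322,203),meterBR=(265,195),trayBR=(228,290),trayBL=(172,293),p=(290,262)).items(): print(n,np.round(onplane(t,p,15),0))
```

```text
plate TL [ 644.9 -215.2    8. ]
plate BL [ 476.5 -169.9    8. ]
plate BR [ 452.8 -266.7    8. ]
rim top FL [ 484.2 -198.7   16. ]
rim top FR [ 472.7 -245.4   16. ]
plate side FR [ 454.2 -264.     8. ]
plate side FL [ 479.5 -166.1    8. ]
rim side FR [ 473.5 -246.9   16. ]
rim side FL [ 482.4 -200.1   16. ]
top [121. 125. 131. 145. 152.]Traceback (most recent call last):
  File "<stdin>", line 15, in <module>
cv2.error: OpenCV(4.12.0) /io/opencv/modules/imgproc/src/convhull.cpp:143: error: (-215:Assertion failed) total >= 0 && (depth == CV_32F || depth == CV_32S) in function 'convexHull'
```

Run:
```python
from h import *
t,s=load("top0.npz"),load("side0.npz")
T=lambda u,v:((u-360+.5)/4-.5+350,(v+.5)/4-.5+185)
S=lambda u,v:((u+.5)/4-.5+300,(v+.5)/4-.5+120)
k=tri(t,T(632,68),s,S(108,58));print("knob",k)
seat=np.array([518.2,-232,8]);ph=-.252;ux=np.array([np.cos(ph),np.sin(ph),0])
d=k-seat;print("knob in seat x,y,z",d@ux,d@[-ux[1],ux[0],0],d[2],"theta",np.arctan2(d[2]-120,75-d@ux),np.hypot(d[2]-120,75-d@ux))
print("sdr",onplane(t,(250,310),5),onplane(t,(313,311),5))
for n,p in dict(bowl=(286,209),bowlbot=(286,223),tapebot=(322,203),meterBR=(265,195),trayBR=(228,290),trayBL=(172,293),p=(290,262)).items(): print(n,np.round(onplane(t,p,15),0))
```

```text
knob [ 620.68179736 -261.05695285  262.40296318]
knob in seat x,y,z 106.49007714286026 -2.5862652956284773 254.4029631802302 theta 1.800941029785277 138.04267988593094
sdr [429.27857388  73.79464693   5.        ] [428.62152643 -71.41118878   5.        ]
bowl [668.  -4.  15.]
bowlbot [634.  -5.  15.]
tapebot [684. -90.  15.]
meterBR [702.  47.  15.]
trayBR [474. 125.  15.]
trayBL [465. 252.  15.]
p [541. -16.  15.]
```

Request:
send_rows(targets=[0.546,-0.584,0.031,0,0,-1.227,1,0.546,-0.584,0.031,0,0,-1.227,1,0.546,-0.584,0.031,0,0,-1.227,1,0.546,-0.584,0.031,0,0,-1.227,1,0.546,-0.584,0.031,0,0,-1.227,1,0.546,-0.584,0.031,0,0,-1.227,1,0.546,-0.584,0.031,0,0,-1.227,1,0.546,-0.584,0.031,0,0,-1.227,1,0.546,-0.584,0.031,0,0,-1.227,1,0.546,-0.584,0.031,0,0,-1.227,1,0.546,-0.584,0.031,0,0,-1.227,1,0.546,-0.584,0.031,0,0,-1.227,1], grip_force=40)

```text
clock: 1.1
eef_pos: [419.9, -85.9, 211.9]
tcp_rot: [3.141, 0.0, 1.672]
contact_force: [1.4, 0.2, -0.3]
opening: 1.0
grasp_force: 0.0
```

```bash
cat > plan.py <<'E'
import sys
from rig import r
from h import *
s=r.sense();x,y,z,yaw=map(float,sys.argv[1:5])
A=R.from_euler("xyz",s["tcp_rot"]);B=R.from_euler("xyz",[np.pi,0,yaw])
print("t(m)",np.round(A.inv().apply(np.array([x,y,z])-s["eef_pos"])/1000,4),"w",np.round((A.inv()*B).as_rotvec(),4))
for k in("clock","eef_pos","tcp_rot","contact_force","opening","grasp_force","qpos"):print(k,np.round(s[k],3))
E
python3 plan.py 510.3 197.5 200 1.672
```

```text
t(m) [0.2728 0.1187 0.0119] w [0.0002 0.0001 0.0003]
clock 1.1
eef_pos [419.867 -85.926 211.894]
tcp_rot [3.141 0.    1.672]
contact_force [ 1.351  0.2   -0.293]
opening 1.0
grasp_force 0.0
qpos [-0.205  0.064  2.052 -0.     1.025 -0.307]
```

Request:
send_rows(targets=[0.2728,0.1187,0.012,0,0,0,1,0.2728,0.1187,0.012,0,0,0,1,0.2728,0.1187,0.012,0,0,0,1,0.2728,0.1187,0.012,0,0,0,1,0.2728,0.1187,0.012,0,0,0,1,0.2728,0.1187,0.012,0,0,0,1,0.2728,0.1187,0.012,0,0,0,1,0.2728,0.1187,0.012,0,0,0,1,0.2728,0.1187,0.012,0,0,0,1,0.2728,0.1187,0.012,0,0,0,1])

```text
clock: 1.93
eef_pos: [509.8, 195.2, 199.3]
tcp_rot: [-3.14, 0.001, 1.673]
contact_force: [0.0, -0.6, 0.2]
opening: 0.998
grasp_force: 0.0
```

```bash
python3 plan.py 510.3 197.5 62 1.672
python3 - <<'E'
from rig import cams
from h import *
f=cams.grab_frame("wrist");np.savez("w1.npz",**f);cv2.imwrite("pics/w1.png",f["color"])
print({k:np.round(f[k],3) for k in f if k!="color"})
for p,a in brass(f,0,0,640,480): print(p,a,np.round(onplane(f,p,108),1))
E
```

```text
t(m) [0.0023 0.0009 0.1373] w [-0.0015  0.0008  0.0012]
clock 1.933
eef_pos [509.798 195.233 199.323]
tcp_rot [-3.140e+00  1.000e-03  1.673e+00]
contact_force [ 0.033 -0.647  0.239]
opening 0.998
grasp_force 0.0
qpos [ 0.363  0.266  1.834 -0.     1.043  0.261]
{'fx': np.float64(363.592), 'fy': np.float64(363.592), 'cx': np.float64(319.39), 'cy': np.float64(235.682), 'xyz': array([502.045, 276.403, 342.385]), 'attitude': array([2.819e+00, 2.000e-03, 1.020e-01])}
[289.1 184.2] 178 [486.3 231.4 108. ]
[357.1 184.2] 176 [530.2 236.  108. ]
[289.8 237.2] 156 [489.5 195.3 108. ]
[354.7 237. ] 157 [533.4 199.9 108. ]
[290.  284.8] 128 [492.4 159.6 108. ]
[352.2 284.7] 124 [536.4 164.2 108. ]
```

View pics/w1.png

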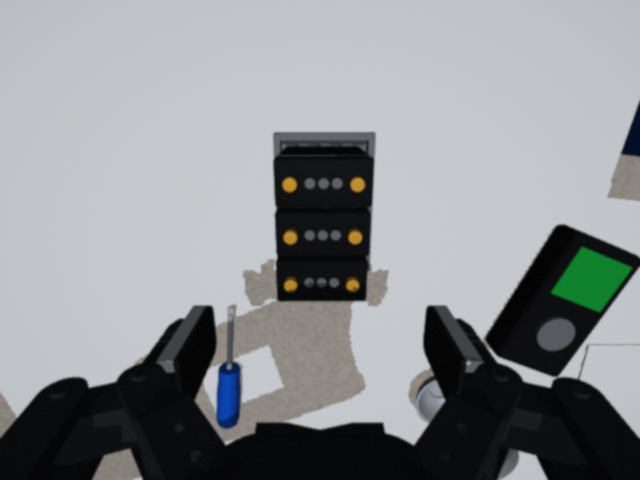

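The wrist view shows the tray row, with the middle studs at (290,237) and (355,237), matching the other two views. The fingers straddle it along its length. I descend and grip the narrow ends.

Request:
send_rows(targets=[0.001,0.001,0.04,0,0,0,1,0.001,0.001,0.075,0,0,0,1,0.001,0.001,0.105,0,0,0,1,0.001,0.001,0.125,0,0,0,1,0.001,0.001,0.137,0,0,0,1,0.001,0.001,0.137,0,0,0,1,0.001,0.001,0.137,0,0,0,1,0.001,0.001,0.137,0,0,0,-1,0.001,0.001,0.137,0,0,0,-1,0.001,0.001,0.137,0,0,0,-1,0.001,0.001,0.137,0,0,0,-1,0.001,0.001,0.137,0,0,0,-1], grip_force=60)

```text
clock: 2.98
eef_pos: [512.3, 196.7, 64.8]
tcp_rot: [3.139, -0.0, 1.672]
contact_force: [-1.9, -1.7, 6.2]
opening: 0.76
grasp_force: 66.1
```

Request:
send_rows(targets=[0,0,0,0,0,0,-1,0,0,-0.01,0,0,0,-1,0,0,-0.03,0,0,0,-1,0,0,-0.055,0,0,0,-1,0,0,-0.08,0,0,0,-1,0,0,-0.105,0,0,0,-1,0,0,-0.13,0,0,0,-1,0,0,-0.135,0,0,0,-1,0,0,-0.135,0,0,0,-1,0,0,-0.135,0,0,0,-1])

```text
clock: 3.82
eef_pos: [510.8, 196.3, 197.4]
tcp_rot: [-3.141, 0.0, 1.672]
contact_force: [-0.1, -0.4, -6.6]
opening: 0.767
grasp_force: 70.2
```

```bash
python3 plan.py 530 -20 100 1.319
```

```text
t(m) [-0.2172 -0.0026  0.0974] w [-5.000e-04  2.000e-04  3.528e-01]
clock 3.817
eef_pos [510.762 196.34  197.367]
tcp_rot [-3.141  0.     1.672]
contact_force [-0.072 -0.372 -6.558]
opening 0.767
grasp_force 70.166
qpos [0.364 0.27  1.834 0.    1.038 0.263]
```

Request:
send_rows(targets=[-0.217,-0.003,0,0,0,0.353,-1,-0.217,-0.003,0,0,0,0.353,-1,-0.217,-0.003,0,0,0,0.353,-1,-0.217,-0.003,0,0,0,0.353,-1,-0.217,-0.003,0,0,0,0.353,-1,-0.217,-0.003,0.03,0,0,0.353,-1,-0.217,-0.003,0.06,0,0,0.353,-1,-0.217,-0.003,0.09,0,0,0.353,-1,-0.217,-0.003,0.115,0,0,0.353,-1,-0.217,-0.003,0.125,0,0,0.353,-1,-0.217,-0.003,0.125,0,0,0.353,-1,-0.217,-0.003,0.125,0,0,0.353,-1])

```text
clock: 4.82
eef_pos: [529.7, -19.5, 72.2]
tcp_rot: [-3.139, 0.0, 1.319]
contact_force: [0.4, 0.9, -5.3]
opening: 0.764
grasp_force: 69.6
```

Request:
send_rows(targets=[0,0,0.004,0,0,0,-1,0,0,0.007,0,0,0,-1,0,0,0.009,0,0,0,-1,0,0,0.0105,0,0,0,-1,0,0,0.0115,0,0,0,-1,0,0,0.0115,0,0,0,-1,0,0,0.0115,0,0,0,-1])

```text
clock: 5.4
eef_pos: [530.3, -19.6, 61.6]
tcp_rot: [3.141, -0.0, 1.319]
contact_force: [0.0, -0.3, -5.9]
opening: 0.769
grasp_force: 69.9
```

Request:
send_rows(targets=[0,0,0.001,0,0,0,-1,0,0,0.002,0,0,0,-1,0,0,0.003,0,0,0,-1,0,0,0.0035,0,0,0,-1,0,0,0.0035,0,0,0,-1])

```text
clock: 5.82
eef_pos: [530.4, -19.5, 58.8]
tcp_rot: [3.141, -0.0, 1.319]
contact_force: [-4.0, 2.7, 9.2]
opening: 0.766
grasp_force: 71.8
```

Request:
send_rows(targets=[0,0,0,0,0,0,1,0,0,0,0,0,0,1,0,0,0,0,0,0,1,0,0,0,0,0,0,1,0,0,-0.02,0,0,0,1,0,0,-0.05,0,0,0,1,0,0,-0.09,0,0,0,1,0,0,-0.13,0,0,0,1,0,0,-0.13,0,0,-1.571,1,0,0,-0.13,0,0,-1.571,1,0,0,-0.13,0,0,-1.571,1,0,0,-0.13,0,0,-1.571,1])

```text
clock: 6.82
eef_pos: [530.5, -19.7, 188.4]
tcp_rot: [3.141, 0.0, 1.825]
contact_force: [-0.2, 0.3, -0.3]
opening: 1.0
grasp_force: 0.0
```

```bash
python3 plan.py 530 -19.5 170 2.89
python3 - <<'E'
from rig import cams
from h import *
for n,b in(("top",(240,230,340,300)),("side",(300,150,500,400))):
    f=cams.grab_frame(n);np.savez(n+"1.npz",**f);cv2.imwrite(f"pics/{n}1.png",f["color"])
    for p,a in brass(f,*b): print(n,p,a,np.round(onplane(f,p,102),1))
E
```

```text
t(m) [ 0.0003 -0.0004  0.0184] w [ 7.000e-04  7.000e-04 -1.065e+00]
clock 6.817
eef_pos [530.453 -19.66  188.353]
tcp_rot [3.141 0.    1.825]
contact_force [-0.215  0.285 -0.316]
opening 1.0
grasp_force 0.0
qpos [-0.04   0.255  1.877  0.     1.008 -0.294]
side [381.  155.4] 136 [ 505.8 -458.4  102. ]
side [387.7 160.7] 3 [ 484.6 -436.   102. ]
side [385.5 163.5] 4 [ 488.8 -420.8  102. ]
side [383.5 166.2] 4 [ 492.4 -406.4  102. ]
side [385.4 171.3] 15 [ 484.6 -383.4  102. ]
side [397.5 183. ] 165 [ 448.  -337.7  102. ]
side [391.1 174.7] 9 [ 468.1 -371.2  102. ]
side [397.8 175.5] 6 [ 450.6 -371.7  102. ]
side [382.4 177.8] 5 [ 488.6 -351.7  102. ]
side [403. 176.] 5 [ 437.1 -372.6  102. ]
side [410.  177.4] 8 [ 418.7 -370.5  102. ]
side [376.2 178.8] 5 [ 503.7 -343.4  102. ]
side [403.2 191.4] 225 [ 430.4 -304.9  102. ]
side [333.5 260.9] 14 [551.3 -22.7 102. ]
side [352.5 268. ] 16 [508.6 -11.3 102. ]
side [321.8 330.5] 18 [536.2 158.8 102. ]
side [346.  333.1] 22 [492.  154.4 102. ]
side [316.1 365. ] 23 [530.  231.8 102. ]
side [341.7 368.2] 24 [486.  227.9 102. ]
```

The battery stands on the bench at about (530,-17) with yaw -0.26. I turn the gripper to the broad sides and continue.

Request:
send_rows(targets=[0.001,-0.001,0.018,0,0,-1.06,1,0.001,-0.001,0.018,0,0,-1.06,1,0.001,-0.001,0.018,0,0,-1.06,1,0.001,-0.001,0.018,0,0,-1.06,1,0.001,-0.001,0.018,0,0,-1.06,1,0.001,-0.001,0.018,0,0,-1.06,1,0.001,-0.001,0.018,0,0,-1.06,1,0.001,-0.001,0.018,0,0,-1.06,1,0.001,-0.001,0.018,0,0,-1.06,1,0.001,-0.001,0.018,0,0,-1.06,1,0.001,-0.001,0.018,0,0,-1.06,1])

```text
clock: 7.83
eef_pos: [529.1, -18.9, 169.8]
tcp_rot: [-3.142, -0.0, 2.873]
contact_force: [-0.7, -0.4, 0.7]
opening: 0.999
grasp_force: 0.0
```

```bash
python3 plan.py 530 -17.5 46 2.884
python3 - <<'E'
from rig import cams
from h import *
f=cams.grab_frame("wrist");np.savez("w2.npz",**f);cv2.imwrite("pics/w2.png",f["color"])
for p,a in brass(f,0,0,640,480): print(p,a,np.round(onplane(f,p,102),1))
E
```

```text
t(m) [-0.0005  0.0016  0.1238] w [-0.     -0.0001 -0.0107]
clock 7.833
eef_pos [529.067 -18.932 169.823]
tcp_rot [-3.142 -0.     2.873]
contact_force [-0.711 -0.379  0.667]
opening 0.999
grasp_force 0.0
qpos [-0.039  0.276  1.896  0.     0.969 -1.341]
[626.  111.9] 275 [494.2 165.5 102. ]
[633.5 188.7] 181 [539.5 169.3 102. ]
[322.2 220.7] 201 [509.9 -11.8 102. ]
[323.2 287.4] 124 [553.  -22.9 102. ]
```

Request:
send_rows(targets=[-0.001,0.001,0.03,0,0,-0.011,1,-0.001,0.001,0.06,0,0,-0.011,1,-0.001,0.001,0.09,0,0,-0.011,1,-0.001,0.001,0.112,0,0,-0.011,1,-0.001,0.001,0.124,0,0,-0.011,1,-0.001,0.001,0.124,0,0,-0.011,1,-0.001,0.001,0.124,0,0,-0.011,-1,-0.001,0.001,0.124,0,0,-0.011,-1,-0.001,0.001,0.124,0,0,-0.011,-1,-0.001,0.001,0.124,0,0,-0.011,-1,-0.001,0.001,0.124,0,0,-0.011,-1,-0.001,0.001,0.124,0,0,-0.011,-1])

```text
clock: 8.88
eef_pos: [531.2, -18.2, 47.2]
tcp_rot: [3.141, 0.002, 2.89]
contact_force: [0.2, 0.5, 6.5]
opening: 0.377
grasp_force: 58.8
```

Request:
send_rows(targets=[0,0,0,0,0,0,-1,0,0,-0.01,0,0,0,-1,0,0,-0.03,0,0,0,-1,0,0,-0.05,0,0,0,-1,0,0,-0.06,0,0,0,-1,0,0,-0.06,0,0,0,-1,0,0,-0.06,0,0,0,-1])

```text
clock: 9.47
eef_pos: [530.3, -18.2, 106.2]
tcp_rot: [3.141, 0.001, 2.89]
contact_force: [-0.5, 0.1, -6.5]
opening: 0.383
grasp_force: 61.2
```

```bash
python3 plan.py 518 -232.6 105 2.890
python3 - <<'E'
from rig import cams
from h import *
from rig import r
z=r.sense()["eef_pos"]
for n,b in(("top",(240,230,340,300)),("side",(300,220,365,290)),("wrist",(250,150,400,400))):
    f=cams.grab_frame(n)
    for p,a in brass(f,*b): print(n,p,a,np.round(onplane(f,p,102+z[2]-47),1))
E
```

```text
t(m) [-0.0415 -0.2107  0.0012] w [ 0.0002  0.001  -0.0003]
clock 9.467
eef_pos [530.344 -18.206 106.227]
tcp_rot [3.141e+00 1.000e-03 2.890e+00]
contact_force [-0.474  0.075 -6.534]
opening 0.383
grasp_force 61.171
qpos [-0.037  0.366  1.941  0.     0.833 -1.356]
side [355.3 247.7] 15 [506.3 -10.6 161.2]
wrist [319.4 337.1] 747 [507.8 -12.5 161.2]
```

Request:
send_rows(targets=[-0.0427,-0.2109,0,0,0,0,-1,-0.0427,-0.2109,0,0,0,0,-1,-0.0427,-0.2109,0,0,0,0,-1,-0.0427,-0.2109,0,0,0,0,-1,-0.0427,-0.2109,0,0,0,0,-1,-0.0427,-0.2109,0,0,0,0,-1,-0.0427,-0.2109,0,0,0,0,-1,-0.0427,-0.2109,0,0,0,0,-1,-0.0427,-0.2109,0,0,0,0,-1])

```text
clock: 10.37
eef_pos: [518.4, -232.0, 105.0]
tcp_rot: [3.141, -0.002, 2.89]
contact_force: [1.0, 0.1, -4.9]
opening: 0.378
grasp_force: 63.2
```

```bash
python3 plan.py 519.4 -233.2 60 2.890
python3 - <<'E'
from rig import cams
from h import *
fs={n:cams.grab_frame(n) for n in("wrist","side","top")}
for n,f in fs.items(): np.savez(n+"3.npz",**f)
im=np.zeros((480,800,3),np.uint8)
w=fs["wrist"]["color"][200:480,160:480];im[:420,:480]=cv2.resize(w,(480,420),interpolation=cv2.INTER_CUBIC)
s=fs["side"]["color"][140:260,310:390];im[:480,480:]=cv2.resize(s,(320,480),interpolation=cv2.INTER_CUBIC)
cv2.imwrite("pics/c3.png",im)
E
```

```text
t(m) [-0.0013 -0.0009  0.045 ] w [ 0.0007 -0.002  -0.    ]
clock 10.367
eef_pos [ 518.441 -232.005  105.014]
tcp_rot [ 3.141e+00 -2.000e-03  2.890e+00]
contact_force [ 0.974  0.142 -4.894]
opening 0.378
grasp_force 63.184
qpos [-0.424  0.418  1.859  0.     0.866 -1.743]
```

View pics/c3.png

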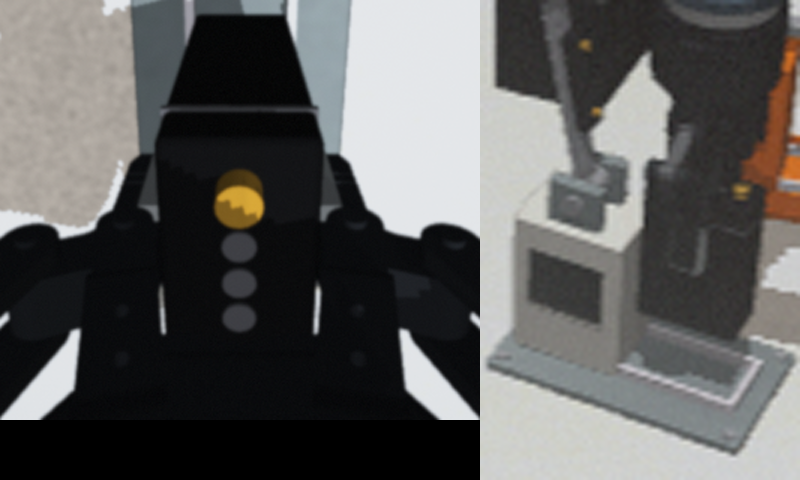

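The wrist crop shows the battery in the grip above the seat, with its underside edge at (195..287, 15) and the rim lines at about columns 190 and 297. The side crop shows it clear of the post and over the seat. I check the lateral offset numerically.

Run:
```python
from h import *
f=load("wrist3.npz");g=cv2.cvtColor(f["color"],cv2.COLOR_BGR2GRAY).astype(int)
seat=np.array([518,-232.6,8]);c,s_=np.cos(-.252),np.sin(-.252)
loc=lambda p,z:np.round([(q:=onplane(f,p,z)-seat)@[c,s_,0],q@[-s_,c,0]],1)
for y in(150,180,195,202,206): print(y,"x",[(x,g[y,x]) for x in range(240,410,3)] if y==202 else "",)
for y in(202,206):
    row=g[y];print(y,[x for x in range(245,400) if abs(row[x+1]-row[x-1])>25])
print("R rim",loc((160+297/1.5,200+5/1.5),16),"L rim",loc((160+190/1.5,200+5/1.5),16))
print("bat bottom far? L,R",loc((160+195/1.5,200+15/1.5),60),loc((160+287/1.5,200+15/1.5),60))
print("bat top front L,R",loc((160+163/1.5,200+108/1.5),155),loc((160+317/1.5,200+108/1.5),155))
print("plate L,R",loc((160+136/1.5,200+100/1.5),8),loc((160+342/1.5,200+100/1.5),8))
```

```text
150 x 
180 x 
195 x 
202 x [(240, np.int64(230)), (243, np.int64(229)), (246, np.int64(195)), (249, np.int64(141)), (252, np.int64(138)), (255, np.int64(128)), (258, np.int64(113)), (261, np.int64(94)), (264, np.int64(89)), (267, np.int64(85)), (270, np.int64(86)), (273, np.int64(85)), (276, np.int64(86)), (279, np.int64(85)), (282, np.int64(111)), (285, np.int64(159)), (288, np.int64(139)), (291, np.int64(84)), (294, np.int64(86)), (297, np.int64(84)), (300, np.int64(85)), (303, np.int64(86)), (306, np.int64(86)), (309, np.int64(86)), (312, np.int64(84)), (315, np.int64(85)), (318, np.int64(86)), (321, np.int64(133)), (324, np.int64(153)), (327, np.int64(154)), (330, np.int64(155)), (333, np.int64(154)), (336, np.int64(155)), (339, np.int64(156)), (342, np.int64(156)), (345, np.int64(155)), (348, np.int64(110)), (351, np.int64(133)), (354, np.int64(230)), (357, np.int64(218)), (360, np.int64(157)), (363, np.int64(158)), (366, np.int64(158)), (369, np.int64(159)), (372, np.int64(162)), (375, np.int64(164)), (378, np.int64(163)), (381, np.int64(162)), (384, np.int64(162)), (387, np.int64(162)), (390, np.int64(162)), (393, np.int64(164)), (396, np.int64(229)), (399, np.int64(230)), (402, np.int64(230)), (405, np.int64(230)), (408, np.int64(230))]
206 x 
202 [245, 246, 247, 282, 283, 288, 289, 320, 321, 346, 347, 348, 350, 351, 352, 353, 357, 358, 359, 393, 394, 395]
206 [245, 246, 247, 282, 283, 288, 289, 321, 322, 346, 347, 348, 350, 351, 352, 357, 358, 359, 393, 394]
R rim [-26.   26.1] L rim [-26.  -20.5]
bat bottom far? L,R [-32.7 -14.8] [-32.7  17.9]
bat top front L,R [-39.  -13.4] [-39.   15.3]
plate L,R [ 22.3 -48.4] [22.3 50. ]
```

Request:
send_rows(targets=[-0.001,0,0.01,0,0,0,-1,-0.001,0,0.02,0,0,0,-1,-0.001,0,0.03,0,0,0,-1,-0.001,0,0.036,0,0,0,-1,-0.001,0,0.039,0,0,0,-1,-0.001,0,0.041,0,0,0,-1,-0.001,0,0.043,0,0,0,-1,-0.001,0,0.044,0,0,0,-1,-0.001,0,0.045,0,0,0,-1,-0.001,0,0.046,0,0,0,-1,-0.001,0,0.046,0,0,0,-1])

```text
clock: 11.43
eef_pos: [520.1, -233.4, 60.0]
tcp_rot: [-3.142, 0.0, 2.89]
contact_force: [0.7, -0.4, -6.8]
opening: 0.377
grasp_force: 63.2
```

Request:
send_rows(targets=[0,0,0.001,0,0,0,-1,0,0,0.002,0,0,0,-1,0,0,0.003,0,0,0,-1,0,0,0.004,0,0,0,-1,0,0,0.005,0,0,0,-1,0,0,0.0055,0,0,0,-1,0,0,0.0055,0,0,0,-1])

```text
clock: 12.02
eef_pos: [520.1, -233.4, 55.3]
tcp_rot: [3.142, 0.0, 2.89]
contact_force: [-3.4, 2.2, 5.1]
opening: 0.381
grasp_force: 64.7
```

Request:
send_rows(targets=[0,0,0,0,0,0,1,0,0,0,0,0,0,1,0,0,0,0,0,0,1,0,0,0,0,0,0,1,0,0,-0.02,0,0,0,1,0,0,-0.05,0,0,0,1,0,0,-0.09,0,0,0,1,0,0,-0.13,0,0,0,1,0,0,-0.17,0,0,0,1,0,0,-0.21,0,0,0,1,0,0,-0.25,0,0,0,1,0,0,-0.25,0,0,0,1])

```text
clock: 13.02
eef_pos: [523.4, -234.9, 313.2]
tcp_rot: [-3.139, 0.013, 2.89]
contact_force: [0.9, -0.4, 0.5]
opening: 0.998
grasp_force: 0.0
```

```bash
python3 plan.py 620.7 -261 310 2.890
python3 - <<'E'
from rig import cams
from h import *
fs={n:cams.grab_frame(n) for n in("wrist","side","top")}
for n,f in fs.items(): np.savez(n+"4.npz",**f)
print(np.round(fs["wrist"]["xyz"]),fs["wrist"]["attitude"])
for n,b in(("wrist",(0,0,640,480)),("side",(340,150,372,250)),("top",(360,190,430,300))):
    for p,a in brass(fs[n],*b): print(n,p,a,np.round(onplane(fs[n],p,110),1))
im=np.zeros((480,800,3),np.uint8)
im[:360,:480]=cv2.resize(fs["wrist"]["color"],(480,360))
im[:480,480:]=cv2.resize(fs["side"]["color"][140:260,310:390],(320,480),interpolation=cv2.INTER_CUBIC)
cv2.imwrite("pics/c4.png",im)
E
```

```text
t(m) [-0.1006 -0.001   0.0044] w [-0.0022  0.0126 -0.0002]
clock 13.017
eef_pos [ 523.437 -234.91   313.153]
tcp_rot [-3.139  0.013  2.89 ]
contact_force [ 0.898 -0.438  0.519]
opening 0.998
grasp_force 0.0
qpos [-0.424  0.198  1.659 -0.     1.273 -1.743]
[ 443. -214.  455.] [2.80772914e+00 1.93496512e-03 1.31844287e+00]
wrist [135.3 172.1] 4219 [ 453.8 -397.6  110. ]
wrist [120.  168.1] 1754 [ 446.7 -410.   110. ]
wrist [321.1 172.9] 92 [ 498.4 -227.1  110. ]
wrist [321.1 217.5] 82 [ 541.1 -238.   110. ]
wrist [ 98.6 258.1] 2372 [ 526.1 -470.4  110. ]
wrist [ 64.4 236.6] 40 [ 496.  -493.4  110. ]
wrist [321.5 298.6] 31 [ 628.6 -260.   110. ]
wrist [321.8 339.2] 40 [ 678.  -272.3  110. ]
wrist [338.7 423.5] 21 [ 800.6 -282.3  110. ]
side [365.  152.1] 26 [ 550.1 -451.9  110. ]
side [370. 151.] 3 [ 537.5 -460.8  110. ]
side [361.  157.5] 4 [ 556.6 -422.   110. ]
side [360. 170.] 3 [ 549.6 -361.7  110. ]
side [358.7 178.8] 6 [ 546.5 -321.3  110. ]
side [366.  176.3] 3 [ 530.  -336.8  110. ]
side [367.5 178.8] 4 [ 524.6 -326.6  110. ]
side [365.3 181. ] 3 [ 528.6 -315.7  110. ]
side [357. 185.] 3 [ 546.3 -293.5  110. ]
side [356.9 187.8] 8 [ 544.6 -281.7  110. ]
side [371. 187.] 3 [ 510.8 -293.3  110. ]
side [355.8 198.3] 12 [ 540.2 -238.4  110. ]
```

View pics/c4.png

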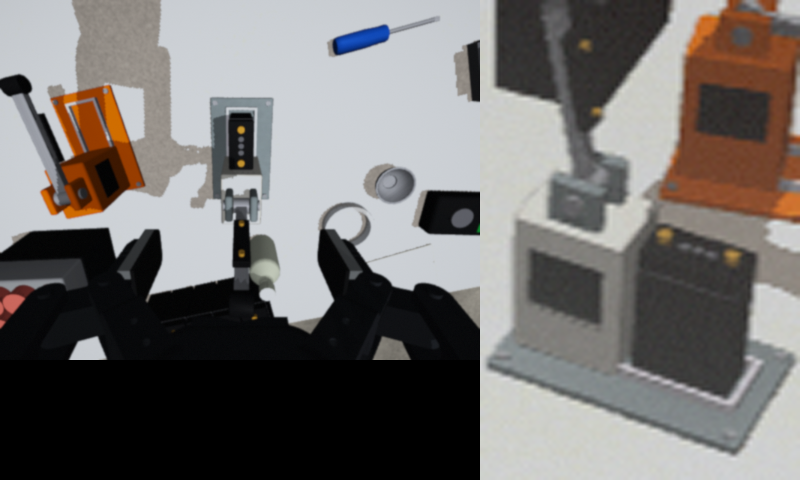

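The battery stands upright inside the seat rim, with its studs on the wrist image axis at (321,173) and (321,218). The lever's pins are at (321,299) and (322,339), in line with the tool. I go above the knob, which is leaning back, to take it by its flat ends.

Request:
send_rows(targets=[-0.1006,0,0.004,0,0,0,1,-0.1006,0,0.004,0,0,0,1,-0.1006,0,0.004,0,0,0,1,-0.1006,0,0.004,0,0,0,1,-0.1006,0,0.004,0,0,0,0.2,-0.1006,0,0.004,0,0,0,0.2,-0.1006,0,0.004,0,0,0,0.2], grip_force=25)

```text
clock: 13.75
eef_pos: [616.2, -258.1, 299.6]
tcp_rot: [3.141, -0.002, 2.89]
contact_force: [-0.0, 0.1, 0.1]
opening: 0.609
grasp_force: 0.0
```

```bash
python3 plan.py 620.9 -259.7 244 2.890
python3 - <<'E'
from rig import cams
from h import *
fs={n:cams.grab_frame(n) for n in("wrist","side","top")}
for n,f in fs.items(): np.savez(n+"5.npz",**f)
im=np.zeros((480,800,3),np.uint8)
im[:360,:480]=cv2.resize(fs["wrist"]["color"],(480,360))
im[:480,480:]=cv2.resize(fs["side"]["color"][90:210,290:370],(320,480),interpolation=cv2.INTER_CUBIC)
cv2.imwrite("pics/c5.png",im)
E
```

```text
t(m) [-0.005  -0.0004  0.0556] w [ 0.0002 -0.0018 -0.0004]
clock 13.75
eef_pos [ 616.238 -258.107  299.634]
tcp_rot [ 3.141e+00 -2.000e-03  2.890e+00]
contact_force [-0.044  0.11   0.107]
opening 0.609
grasp_force 0.0
qpos [-0.399  0.37   1.456 -0.     1.317 -1.718]
```

View pics/c5.png

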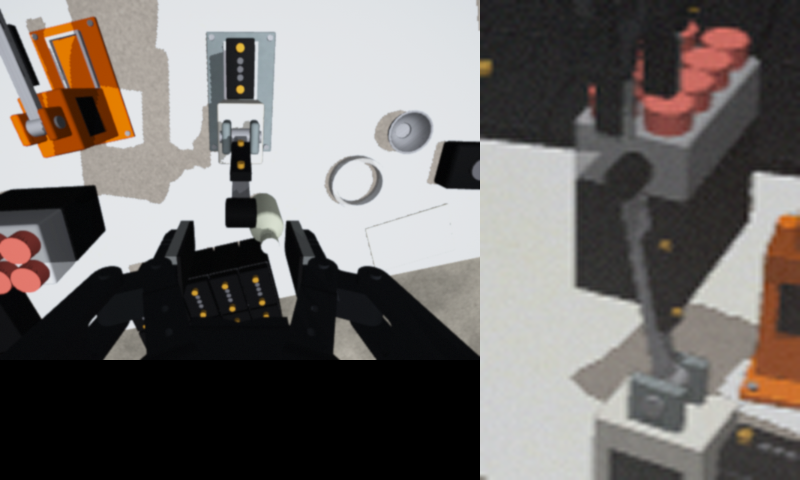

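The knob is at wrist (320,281) raw, midway between the fingers. I cast that ray at z=262 to check its x.

Run:
```python
from h import *
f=load("wrist5.npz")
h=f["color"].max(2)[255:310,285:345]
n,l,s,c=cv2.connectedComponentsWithStats((h<60).astype(np.uint8));i=1+np.argmax(s[1:,4]);print(s[i],c[i]+[285,255])
for z in(258,262,266):print(z,np.round(onplane(f,(320.5,281.5),z),1))
```

```text
[  16    8   42   41 1602] [321.19850187 282.7752809 ]
258 [ 623.5 -259.2  258. ]
262 [ 621.7 -258.8  262. ]
266 [ 619.8 -258.3  266. ]
```

Request:
send_rows(targets=[-0.005,0,0.02,0,0,0,0.2,-0.005,0,0.04,0,0,0,0.2,-0.005,0,0.055,0,0,0,0.2,-0.005,0,0.055,0,0,0,0.2,-0.005,0,0.055,0,0,0,0.2,-0.005,0,0.055,0,0,0,-1,-0.005,0,0.055,0,0,0,-1,-0.005,0,0.055,0,0,0,-1,-0.005,0,0.055,0,0,0,-1,-0.005,0,0.055,0,0,0,-1], grip_force=25)

```text
clock: 14.73
eef_pos: [623.2, -259.3, 247.1]
tcp_rot: [3.141, 0.003, 2.89]
contact_force: [0.5, 4.1, 6.2]
opening: 0.25
grasp_force: 28.6
```

```bash
python3 plan.py 620.9 -259.7 244 2.890
```

```text
t(m) [ 0.0022 -0.001   0.0031] w [ 0.0007  0.0025 -0.0003]
clock 14.733
eef_pos [ 623.24  -259.322  247.145]
tcp_rot [3.141e+00 3.000e-03 2.890e+00]
contact_force [0.544 4.084 6.198]
opening 0.25
grasp_force 28.61
qpos [-3.970e-01  4.160e-01  1.503e+00  1.000e-03  1.220e+00 -1.716e+00]
```

Request:
send_rows(targets=[0.0103,0,-0.002,0,0,0,-1,0.0207,0,-0.0033,0,0,0,-1,0.0312,0,-0.0037,0,0,0,-1,0.0417,0,-0.0033,0,0,0,-1,0.0521,0,-0.0022,0,0,0,-1,0.0625,0,-0.0003,0,0,0,-1,0.0726,0,0.0024,0,0,0,-1,0.0825,0,0.0058,0,0,0,-1,0.0922,0,0.01,0,0,0,-1,0.1015,0,0.0149,0,0,0,-1,0.1104,0,0.0204,0,0,0,-1,0.1188,0,0.0266,0,0,0,-1])

```text
clock: 15.73
eef_pos: [508.4, -229.2, 220.5]
tcp_rot: [3.14, 0.004, 2.889]
contact_force: [2.0, 8.1, 5.8]
opening: 0.257
grasp_force: 30.9
```

```bash
python3 plan.py 455.1 -216.4 109 2.890
```

```text
t(m) [ 0.0553 -0.0011  0.1113] w [ 0.0017  0.0039 -0.0005]
clock 15.733
eef_pos [ 508.443 -229.192  220.516]
tcp_rot [3.14  0.004 2.889]
contact_force [1.991 8.099 5.81 ]
opening 0.257
grasp_force 30.926
qpos [-0.428  0.258  1.792  0.003  1.087 -1.748]
```

Request:
send_rows(targets=[0.008,0.001,0.0069,0,0,0,-1,0.0154,0.001,0.0143,0,0,0,-1,0.0223,0.001,0.0222,0,0,0,-1,0.0285,0.001,0.0306,0,0,0,-1,0.0341,0.001,0.0395,0,0,0,-1,0.0391,0.001,0.0488,0,0,0,-1,0.0433,0.001,0.0584,0,0,0,-1,0.0467,0.001,0.0683,0,0,0,-1,0.0495,0.001,0.0785,0,0,0,-1,0.0514,0.001,0.0888,0,0,0,-1,0.0526,0.001,0.0992,0,0,0,-1,0.053,0.001,0.102,0,0,0,-1])

```text
clock: 16.73
eef_pos: [455.9, -215.3, 116.3]
tcp_rot: [3.141, -0.0, 2.889]
contact_force: [-1.7, 6.2, 3.8]
opening: 0.256
grasp_force: 36.3
```

```bash
python3 plan.py 455.1 -216.4 109 2.890
```

```text
t(m) [ 0.0005 -0.0013  0.0073] w [ 0.0008 -0.0004 -0.0006]
clock 16.733
eef_pos [ 455.932 -215.28   116.312]
tcp_rot [ 3.141 -0.     2.889]
contact_force [-1.715  6.197  3.799]
opening 0.256
grasp_force 36.276
qpos [-4.450e-01  3.170e-01  1.989e+00  1.000e-03  8.360e-01 -1.764e+00]
```

Request:
send_rows(targets=[0,0,0.002,0,0,0,-1,0,0,0.004,0,0,0,-1,0,0,0.006,0,0,0,-1,0,0,0.0075,0,0,0,-1,0,0,0.009,0,0,0,-1,0,0,0.009,0,0,0,-1])

```text
clock: 17.23
eef_pos: [455.7, -215.2, 108.0]
tcp_rot: [3.141, -0.001, 2.89]
contact_force: [-1.6, 6.3, 0.2]
opening: 0.257
grasp_force: 36.1
```

Request:
send_rows(targets=[0,0,0.0015,0,0,0,-1,0,0,0.003,0,0,0,-1,0,0,0.004,0,0,0,-1,0,0,0.004,0,0,0,-1])

```text
clock: 17.57
eef_pos: [455.8, -215.3, 104.1]
tcp_rot: [3.141, -0.001, 2.889]
contact_force: [-1.3, 6.5, 1.5]
opening: 0.252
grasp_force: 36.3
```

Run:
```python
from rig import cams
from h import *
fs={n:cams.grab_frame(n) for n in("wrist","side","top")}
im=np.zeros((480,800,3),np.uint8)
im[:360,:480]=cv2.resize(fs["wrist"]["color"],(480,360))
im[:480,480:]=cv2.resize(fs["side"]["color"][160:260,310:377],(320,480),interpolation=cv2.INTER_CUBIC)
cv2.imwrite("pics/c6.png",im)
```

```text
(no output)
```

View pics/c6.png

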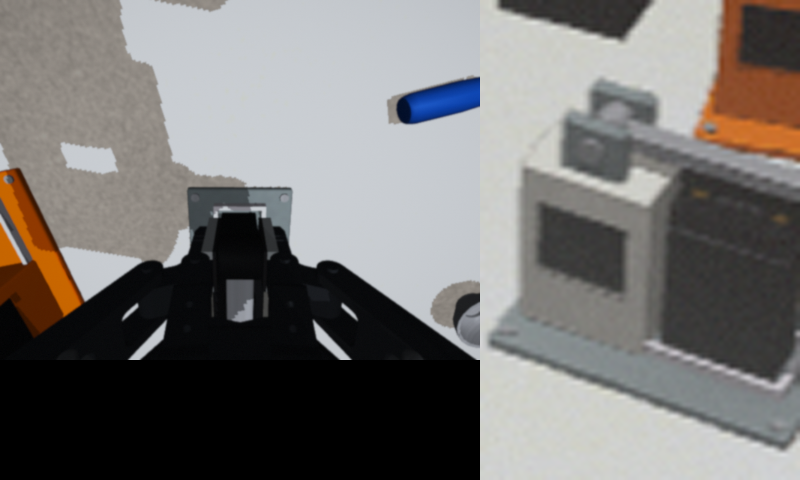

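The side view shows the bar about level over the battery, with the knob between the fingers. I release, rise, and press down on top of the knob with shut fingers to make sure it is against its stop.

Request:
send_rows(targets=[0,0,0,0,0,0,0.2,0,0,0,0,0,0,0.2,0,0,0,0,0,0,0.2,0,0,-0.02,0,0,0,0.2,0,0,-0.045,0,0,0,0.2,0,0,-0.065,0,0,0,0.2,0,0,-0.065,0,0,0,-1,0,0,-0.065,0,0,0,-1,0,0,-0.065,0,0,0,-1,0,0,-0.065,0,0,0,-1,0,0,-0.065,0,0,0,-1,0,0,-0.065,0,0,0,-1])

```text
clock: 18.72
eef_pos: [455.8, -215.7, 168.0]
tcp_rot: [3.141, -0.001, 2.89]
contact_force: [-0.1, -0.2, -0.0]
opening: -0.001
grasp_force: 0.0
```

Run:
```python
from rig import cams
from h import *
f=cams.grab_frame("side");g=cams.grab_frame("top")
im=np.zeros((480,800,3),np.uint8)
im[:480,:480]=cv2.resize(f["color"][150:260,310:420],(480,480),interpolation=cv2.INTER_CUBIC)
im[:480,480:]=cv2.resize(g["color"][200:320,350:430],(320,480),interpolation=cv2.INTER_CUBIC)
cv2.imwrite("pics/c7.png",im)
```

```text
(no output)
```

View pics/c7.png

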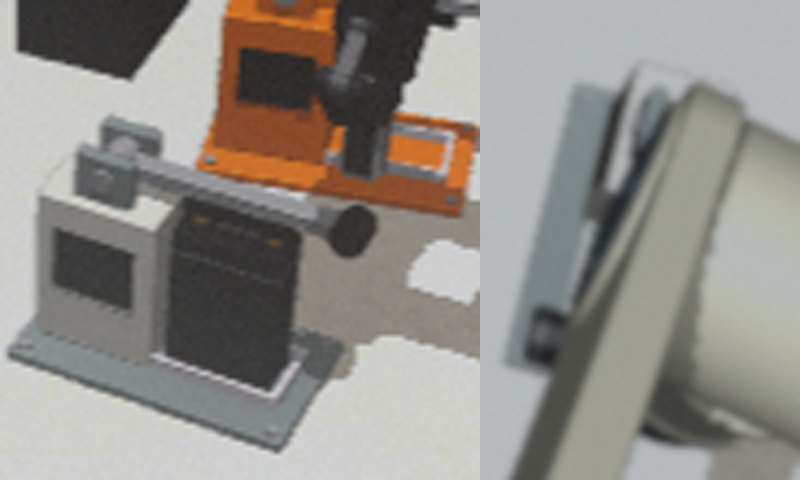

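The lever is down, with the knob at side crop (352,230), and the battery is still upright in the seat. I press the knob gently.

Request:
send_rows(targets=[0,0,0.01,0,0,0,-1,0,0,0.018,0,0,0,-1,0,0,0.023,0,0,0,-1,0,0,0.026,0,0,0,-1,0,0,0.028,0,0,0,-1,0,0,0.029,0,0,0,-1,0,0,0.029,0,0,0,-1])

```text
clock: 19.4
eef_pos: [456.1, -215.9, 139.6]
tcp_rot: [3.142, -0.0, 2.89]
contact_force: [-0.5, -0.8, -0.1]
opening: 0.005
grasp_force: 0.0
```

Request:
send_rows(targets=[0,0,0.0005,0,0,0,-1,0,0,0.001,0,0,0,-1,0,0,0.0015,0,0,0,-1,0,0,0.002,0,0,0,-1,0,0,0.0025,0,0,0,-1,0,0,0.0025,0,0,0,-1])

```text
clock: 19.9
eef_pos: [456.5, -216.1, 138.5]
tcp_rot: [-3.141, 0.001, 2.89]
contact_force: [-3.4, 1.5, 13.8]
opening: 0.002
grasp_force: 6.7
```

The force reached 14 N at z = 138.5, which matches the expected 139 mm knob top with the lever fully down. I retreat and verify.

Request:
send_rows(targets=[0,0,-0.01,0,0,0,-1,0,0,-0.03,0,0,0,-1,0.02,0,-0.06,0,0,0,-1,0.04,0,-0.09,0,0,0,-1,0.06,0,-0.12,0,0,0,-1,0.06,0,-0.12,0,0,0,-1,0.06,0,-0.12,0,0,0,-1])

```text
clock: 20.48
eef_pos: [398.5, -201.3, 259.5]
tcp_rot: [-3.141, 0.005, 2.889]
contact_force: [-0.2, -0.0, -0.5]
opening: 0.001
grasp_force: 0.0
```

Run:
```python
from rig import cams
from h import *
f=cams.grab_frame("side");g=cams.grab_frame("top")
for p,a in brass(f,295,315,365,420): print("tray",np.round(onplane(f,p,108),1))
im=np.zeros((480,800,3),np.uint8)
im[:480,:480]=cv2.resize(f["color"][150:260,310:420],(480,480),interpolation=cv2.INTER_CUBIC)
im[:240,480:]=cv2.resize(g["color"],(320,240));im[240:,480:]=cv2.resize(f["color"],(320,240))
cv2.imwrite("pics/c8.png",im)
```

```text
tray [535.3 163.2 108. ]
tray [491.6 159.3 108. ]
tray [529.1 235.6 108. ]
tray [485.3 231.3 108. ]
```

View pics/c8.png

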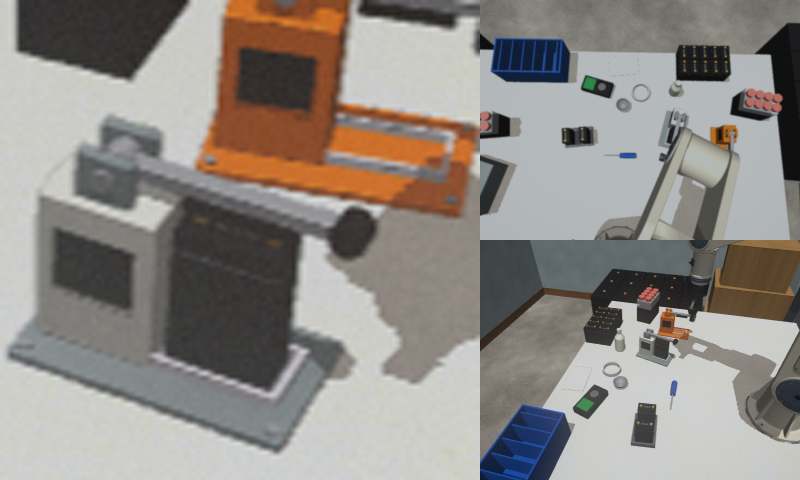

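The side crop shows the lever level over the upright, seated battery. The two neighbours' studs are unmoved, the rest of the bench is undisturbed, and the arm is clear.

```bash
python3 -c "
from rig import r
print(r.sign_off())"
```

```text
the job is handed in; nothing more can be done
None
```

The middle battery stands upright in the grey tester's seat with the contact lever pressed down to its stop, after being set down on the bench and regripped on the way. The other two batteries are still in the tray, the last pictures show the rest of the bench undisturbed, and I handed the job in at about 20.6 s; the sign-off gave no verdict.

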